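# Score the blue puck: through the sprung gate, then enter the point with the joystick

### The job

Push the blue puck along the table, without lifting it, through the orange sprung flaps into the wooden goal pen until the flaps have swung shut behind it. Then enter the point for the blue team: tilt the score console's joystick all the way towards its blue mark, hold it there for a good two seconds, and let it spring back upright. Never tilt the joystick to another colour or before the puck is in, and leave the other pucks and the small steel biscuit cutter where they are.

Things in the scene. Friction and masses are not known exactly. Their poses are not given: they have to be found in the camera images.
- pen: Fixed pale wood goal pen, no floor or roof, walls 45 mm high, 12 thick. Origin: on the table, mid-gateway; the gateway is 84 mm clear between steel hinge posts (50 mm high). x points through it into the pen, y to the left looking in. Inside (green): x = 6 to 144, y = -90 to +90 mm. A grey strip leads up to it.
- flap_left (a joint): Orange flap 40 mm wide, 4 thick, from 6 to 44 mm above the table, on an upright hinge at pen y = +43 mm; nothing above it. 0 = shut; grows to 1.5 rad as it swings into the pen, never outwards. A light spring (0.2 N at the free edge shut, 1.2 N wide open) shuts it once puck and fingers are clear: all of the puck over 45 mm past the gateway.
- flap_right (a joint): The mirror image of flap_left, hinged at pen y = -43 mm; 0 = shut, grows to 1.5 rad as it swings into the pen.
- blue_puck_center (a point): Centre of the loose blue-topped wooden puck: an upright disc 50 mm in diameter and 26 mm high, about 120 g, so this point is 13 mm above the table. Starts on the table about 65 to 90 mm in front of the gateway, up to 30 mm to either side of its middle.
- red_puck_center (a point): Centre of a red-topped puck of the same size that already lies in a back corner of the pen; leave it.
- yellow_puck_center (a point): Centre of a yellow-topped puck of the same size, waiting outside the pen, to the left of its gateway; leave it.
- console: Fixed score console, a white box 160 x 160 mm, 40 mm high, grey top, joystick in the middle. Origin: centre of its underside, on the table. Four colour marks lie on its top along its own +x, -x, +y and -y axes, in a different order each time.
- stick_ball (a point): Centre of the joystick's black ball (34 mm diameter) on a 10 mm rod, 90 mm from the pivot, which is at the console's centre 40 mm above the table: upright, 130 mm up. z along the rod. Springs centre it. It tilts to 0.5 rad along each console axis (ball 43 mm sideways, 11 mm lower); about 4 N at the ball holds it there.
- mark_blue: Blue disc 28 mm in diameter and 3 mm high on top of the console, 58 mm from its centre: the blue team's direction. Origin: centre of its underside, 40 mm above the table.
- mark_red: Red disc, as the blue one, in another of the four directions.
- mark_yellow: Yellow disc, as the blue one, in another of the four directions.
- mark_green: Green disc, as the blue one, in another of the four directions.
- cutter_round: Loose round steel biscuit cutter (ring 64 mm in diameter, 22 mm high) on the table between pen and console, nearer to the robot; leave it. Origin: centre of its underside.
Not all that is in view belongs to the job. Leave any purple look-alike of the part that bears blue_puck_center alone. Leave any purple look-alike of the console alone.

How it is judged:
By the outcome, as a careful person would: the job done as asked, in the order asked, and still so for the second after the job is handed in, with the robot touching nothing.
It also fails if it takes over 64 s, if anything falls off the work surface, if the arm or the gripper's body presses on something with over 40 N, if the wrist force passes 120 N, or if a joint passes its speed limit or range.

### The arm

A 6-joint arm with a two-finger parallel gripper is mounted at the origin on the work surface. World frame = base frame: x ahead of the robot, y to its left, z up, the work surface at z = 0. Lengths are in m, angles in rad, forces in N, time in s.
With the tool pointing down it reaches from about 0.25 to 0.775 m from the base axis. Payload 4 kg.
Tool frame: the origin (TCP) lies where the fingers leave the gripper's body, on its centre line; the fingertips stand 97 mm ahead of it and the grasp point (between the pads) lies 78 mm ahead of it; z points along the fingers, y is the line along which they close (so a half turn about z gives the same grasp; the last joint's range is limited). The gripper opens to 94 mm and grips with 3 to 60 N. Pads are 16 mm wide; open, the fingers measure 119 mm over their backs; the gripper's body (75 mm by 177 mm) begins 78 mm behind the grasp point.
Start: joints at [1.162, 0.087, 1.371, -0, 1.684, -0.103], TCP at [0.166, 0.524, 0.303] pointing down, gripper open.
Joint ranges: [-3.1, 3.1], [-0.76, 2.03], [0.27, 2.55], [-1.08, 4.22], [0.17, 2.65], [-2.57, 2.57]. Speed limits (rad/s): [2.79, 2.79, 3.14, 3.14, 3.14, 3.14].

### API

Orientations are given as [roll, pitch, yaw] about the fixed x, y, z axes, in that order (R = Rz(yaw) Ry(pitch) Rx(roll)).
In Python, from bench import robot, eyes gives the robot as it stands. The module is installed in compiled form; this text tells all that it offers.
- The arm moves only by the tool carry_out, never from a script. Its argument "deltas" is a list of rows, each an object of numbers: "dx", "dy", "dz": the shift along the tool's x, y, z each as a share of 0.02 m, from -1 to 1; "wx", "wy", "wz": the turn, a rotation vector about the tool's x, y, z each as a share of 0.12 rad, from -1 to 1; "gripper": the closure in counts, from 0 (fully open) to 255 (shut). In form: [{"dx": .., "dy": .., "dz": .., "wx": .., "wy": .., "wz": .., "gripper": ..}, ...]. A call has 1 to 20 rows; each row shifts and turns the commanded pose from where the row before left it, along the tool's axes as they then stand; what a row does not reach is not made up. A row lasts 1/12 s, in which the tool goes at most 41.7 mm and 7.16 degrees, less where a joint would pass 70% of its speed; a pose out of reach is approached as far as the arm can. A call with a number of a shift or a turn outside -1 to 1 is refused whole. A call with a gripper value outside its range is refused whole. The fingers move at their own pace and stop on an object; the grip force is fixed at half the most. Time passes only in rows, so rows that do not move let the fingers close. It gives the time, the measured TCP pose, the force, the opening and the grip force at its end, in the units of the state.
- robot.get_obs(): the state, without advancing time (a new reading comes with each control period).
- eyes.snapshot(name): name is "side" or "top" or "wrist"; returns the picture (384x512x3 uint8, red, green, blue); there is no depth.
- eyes.get_calibration(name): a dict with "fovy" (degrees; the focal length in pixels is half the picture's height over the tangent of half this angle, whatever the lens; pixels are square), "cx", "cy" (the principal point, pixels), "k1" (the pictures are not rectified: a ray, as slopes to the right and down, at radius r is drawn at 1 + k1 r^2 times it, then the intrinsics apply), "R" (3x3) and "t" (3): a world point X has camera coordinates R X + t. Camera axes: x right, y down, z forward; pixel columns grow to the right and rows downward; lengths in m; the calibration is good to about 2 mm. A picture is of the moment at which its call begins: read the wrist's pose just before it. get_calibration takes no time and is no camera call; for the wrist camera it gives the pose at the moment of the call.
- robot.close_job(): hands the job in; it is judged then, once.
The state is a dict: "time": time; "joint_positions": joint angles; "qvel": joint speeds; "joint_torque": joint torques, N m; "tool_pos": TCP position; "ee_rot": TCP orientation; "wrist_force": force on the tool from outside, world axes, zero at the start; "wrist_torque": the same for the moment, N m; "width": finger opening in m; "finger_force": force on a finger pad.
Only numpy, scipy, OpenCV 4.12 (cv2) and the standard library are available. Lean on these libraries where they do the work, as an engineer would, in place of code of your own. Each camera call takes 0.05 s, during which the arm holds its last target. There are 200 camera calls.

## Working session

There is one attempt and no reset: what is moved stays moved. The work goes in short steps, Python scripts to look and compute and a tool call to move; the robot and the scene stay as the last step left them, time stands still between calls to the robot, and variables do not carry over. Pictures are saved under pics/ and viewed, at most 10 in all, crops included, and the job is handed in when it is done.

Besides the shell and the picture viewer there is one more tool, called after ">>>" as name(argument=value, ...), one argument or row to a line, values as JSON. carry_out: Moves the arm, as the interface text tells. Shift numbers are shares of 0.02 m and turn numbers shares of 0.12 rad, none past 1 either way. Its arguments: {"type":"object","properties":{"deltas":{"type":"array","items":{"type":"object","properties":{"dx":{"type":"number"},"dy":{"type":"number"},"dz":{"type":"number"},"wx":{"type":"number"},"wy":{"type":"number"},"wz":{"type":"number"},"gripper":{"type":"number"}}}}},"required":["deltas"]}

```bash
mkdir -p pics; cat > h.py <<'E'
import numpy as np, cv2
from bench import robot, eyes
def ray(name,u,v,z,c=None):
    c=c or eyes.get_calibration(name); f=192/np.tan(np.radians(c["fovy"])/2)
    d=np.array([(u-c["cx"])/f,(v-c["cy"])/f]); s=d.copy()
    for _ in range(30): s=d/(1+c["k1"]*(s@s))
    R=np.array(c["R"]);t=np.array(c["t"]); o=-R.T@t; w=R.T@np.array([s[0],s[1],1])
    return o+w*(z-o[2])/w[2]
def save(name,fn):
    im=eyes.snapshot(name); cv2.imwrite("pics/"+fn,cv2.cvtColor(im,cv2.COLOR_RGB2BGR)); return im
E
python3 - <<'E'
from h import *
print(robot.get_obs())
a=save("top","top0.png");b=save("side","side0.png")
for n in("top","side"):print(eyes.get_calibration(n))
E
```

```text
{'time': 0.0, 'joint_positions': array([ 1.16185892e+00,  8.79512844e-02,  1.37221700e+00, -1.37338911e-05,
        1.68359453e+00, -1.03062969e-01]), 'qvel': array([ 8.81728784e-04,  3.45830326e-05,  1.72785010e-04,  9.61724219e-05,
        1.11231871e-03, -1.17993225e-03]), 'joint_torque': array([-1.05421772e-03, -3.40187824e+01, -3.02424860e+01,  7.16790953e-02,
        3.29881394e-02, -2.14439738e-04]), 'tool_pos': array([0.16547748, 0.5241732 , 0.30152488]), 'ee_rot': array([-3.13943261e+00, -2.09689640e-04,  2.83571646e+00]), 'wrist_force': array([-0.30107944, -0.21555787,  0.89743297]), 'wrist_torque': array([-0.03439132,  0.01014245,  0.04078841]), 'finger_force': 0.0, 'width': 0.09415414100479295}
{'fovy': 57.04231289834888, 'cx': 254.9917123189171, 'cy': 194.78983478240198, 'k1': -0.056038056597980196, 'R': array([[-0.02734233, -0.99957543, -0.01006749],
       [-0.9920904 ,  0.02836914, -0.1222777 ],
       [ 0.12251139,  0.0066445 , -0.99244487]]), 't': array([0.05927004, 0.5354849 , 0.82664061])}
{'fovy': 43.9963368496164, 'cx': 253.38409351038814, 'cy': 191.91628955298503, 'k1': -0.01888879110064883, 'R': array([[ 0.99569458, -0.09267745,  0.00178761],
       [-0.05348252, -0.59013521, -0.80553092],
       [ 0.07570948,  0.80196716, -0.59255105]]), 't': array([-0.53120432,  0.13769987,  1.00146914])}
```

View pics/top0.png

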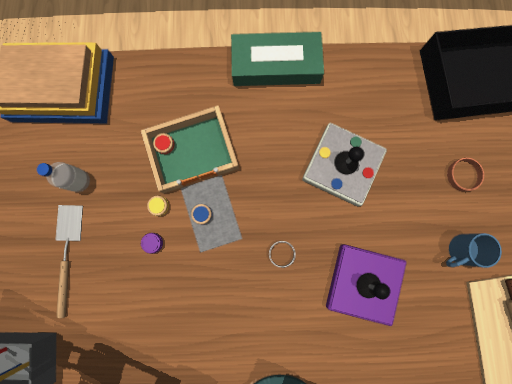

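View pics/side0.png

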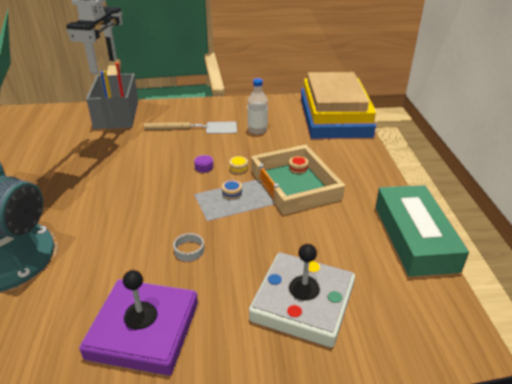

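Top view: the blue puck is at (201,214) on the grey strip and the purple look-alike puck at (151,243). Yellow is at (157,206), and red is in the pen at (163,143). The white console is at (345,163) with its blue mark at (337,184); the purple console at (367,285) is the decoy. The cutter is at (282,254). The puck with the blue top in front of the gateway and the white console with four marks fit the description. I'll confirm both in one crop.

```bash
python3 - <<'E'
from h import *
im=cv2.imread("pics/top0.png"); cv2.imwrite("pics/crop.png",cv2.resize(im[95:265,130:395],None,fx=3,fy=3,interpolation=cv2.INTER_CUBIC))
hsv=cv2.cvtColor(im,cv2.COLOR_BGR2HSV)
def blobs(n,lo,hi,z,a0=20,roi=(130,95,400,270)):
    m=cv2.inRange(hsv,lo,hi); k=np.zeros_like(m); k[roi[1]:roi[3],roi[0]:roi[2]]=1; m*=k
    N,_,st,ce=cv2.connectedComponentsWithStats(m)
    for i in range(1,N):
        if st[i,4]>=a0: print(n,ce[i].round(1),st[i,4],ray("top",*ce[i],z).round(4))
blobs("blue",(100,120,60),(118,255,255),.026)
blobs("yellow",(22,130,120),(35,255,255),.026)
blobs("red",(0,180,100),(5,255,255),.026); blobs("red2",(174,150,100),(180,255,255),.026)
blobs("green",(60,80,40),(90,255,255),.043)
blobs("orange",(5,200,150),(16,255,255),.025)
blobs("black",(0,0,0),(180,255,45),.13)
for n,(u,v) in dict(bluemark=(337,184),red=(368.5,173),yel=(325,153),green=(356,142)).items(): print(n,ray("top",u,v,.043))
for n,(u,v) in dict(cutter=(282,254)).items(): print(n,ray("top",u,v,.022))
E
```

```text
blue [336.6 183.5] 87 [ 0.5602 -0.1575  0.026 ]
blue [200.5 213.7] 169 [0.4951 0.1787 0.026 ]
yellow [324.4 152.2] 88 [ 0.6398 -0.1316  0.026 ]
yellow [156.3 205.1] 199 [0.5193 0.2881 0.026 ]
red [162.1 142.2] 159 [0.6779 0.2746 0.026 ]
red [367.5 172.4] 80 [ 0.5857 -0.2361  0.026 ]
green [194.3 151.2] 2895 [0.6477 0.19   0.043 ]
green [355.3 141.6] 82 [ 0.6603 -0.2059  0.043 ]
black [348.5 160.2] 508 [ 0.5953 -0.163   0.13  ]
bluemark [ 0.55631365 -0.15460331  0.043     ]
red [ 0.58117907 -0.23307126  0.043     ]
yel [ 0.63367777 -0.1296131   0.043     ]
green [ 0.65931844 -0.20757149  0.043     ]
cutter [ 0.39223202 -0.0169951   0.022     ]
```

View pics/crop.png

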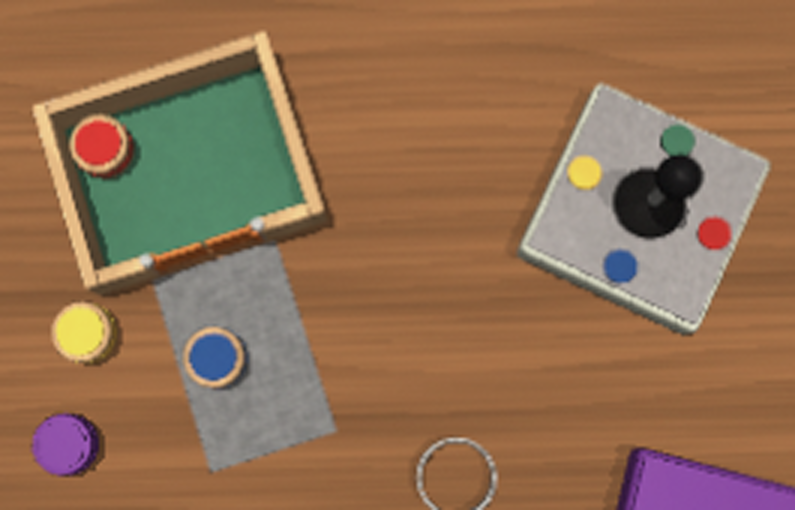

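The crop confirms both: the blue-topped puck sits on the grey strip, and the white console has all four marks. Steel posts are at about (148,262) and (257,226) in the crop, and the blue mark is at (620,266).

```bash
python3 - <<'E'
from h import *
P=lambda x,y,z:ray("top",130+(x+.5)/3-.5,95+(y+.5)/3-.5,z)
L,R=P(148,261,.05),P(257,225,.05); print("posts",L,R,np.linalg.norm(L-R))
# far corners outer, top of the wall
A,B=P(35,107,.045),P(265,33,.045);print("far",A,B,np.linalg.norm(A-B))
yv=(L-R)[:2];yv2=(A-B)[:2];print(np.degrees(np.arctan2(yv[1],yv[0]))-90,np.degrees(np.arctan2(yv2[1],yv2[0]))-90)
G=(L+R)[:2]/2; th=np.arctan2(yv2[1],yv2[0])-np.pi/2; th=(th*2+np.arctan2(yv[1],yv[0])-np.pi/2)/3
x=np.array([np.cos(th),np.sin(th)]);y=np.array([-x[1],x[0]]);F=(A+B)[:2]/2
print("G",G,"th",th,"far mid in pen",(F-G)@x,(F-G)@y)
for n,p in dict(blue=(.4951,.1787),red=(.6779,.2746),yel=(.5193,.2881)).items(): d=np.array(p)-G; print(n,d@x,d@y)
# console
b,r,ye,g=[ray("top",*q,.043)[:2] for q in((336.6,183.5),(367.5,172.4),(324.4,152.2),(355.3,141.6))]
c=(b+r+ye+g)/4; print("console",c,(b-c),(g-c),(r-c),(ye-c))
u=((b-g)/2); print("blue dir",u/np.linalg.norm(u),np.linalg.norm(u),np.degrees(np.arctan2(u[1],u[0])))
v=(r-ye)/2;print(np.degrees(np.arctan2(v[1],v[0])))
print("ball",P(679,177,.13))
E
```

```text
posts [0.57191722 0.2262356  0.05      ] [0.59861642 0.13810669 0.05      ] 0.09208448663759408
far [0.70473828 0.3219053  0.045     ] [0.76164805 0.13016961 0.045     ] 0.20000324875311898
16.854507948372174 16.53160804954686
G [0.58526682 0.18217115] th 0.29040954657674334 far mid in pen 0.15429306396855352 -0.0003284389917914719
blue -0.08738517838046475 0.022492986700494454
red 0.11522083113767355 0.06203353433372833
yel -0.03287240827870552 0.12038250552571265
console [ 0.60909415 -0.17964604] [-0.05153246  0.02594363] [ 0.05127836 -0.02626166] [-0.02636967 -0.05107606] [0.02662376 0.05139409]
blue dir [-0.89163517  0.4527546 ] 0.05765296472841142 153.0794462150747
-117.34618532413795
ball [ 0.60952991 -0.18042874  0.13      ]
```

>>> carry_out(
  deltas=[
    {"wz":-1,"gripper":170},
    {"wz":-1,"gripper":170},
    {"wz":-1,"gripper":170},
    {"wz":-1,"gripper":170},
    {"wz":-0.97,"gripper":170},
    {"dx":-0.4,"dy":-1,"gripper":170},
    {"dx":-0.4,"dy":-1,"gripper":170},
    {"dx":-0.4,"dy":-1,"gripper":170},
    {"dx":-0.4,"dy":-1,"gripper":170},
    {"dx":-0.4,"dy":-1,"gripper":170},
    {"dx":-0.4,"dy":-1,"gripper":170},
    {"dx":-0.4,"dy":-1,"gripper":170},
    {"dx":-0.4,"dy":-1,"gripper":170},
    {"dx":-0.4,"dy":-1,"gripper":170},
    {"dx":-0.4,"dy":-1,"gripper":170},
    {"dx":-0.4,"dy":-1,"gripper":170},
    {"dx":-0.4,"dy":-1,"gripper":170},
    {"gripper":170},
  ],
)

```text
invalid input
```

```bash
cat >> h.py <<'E'
G=np.array([.58527,.18217]);TH=.2900
X=np.array([np.cos(TH),np.sin(TH)]);Y=np.array([-X[1],X[0]])
def pen(p): d=np.array(p[:2])-G; return np.array([d@X,d@Y])
def stat():
    o=robot.get_obs();p=o["tool_pos"];print("t",o["time"],"tcp",p.round(4),"pen",pen(p).round(4),"rpy",o["ee_rot"].round(4),"w",round(o["width"],4),"F",o["wrist_force"].round(1)); return o
E
python3 -c "
from h import *
stat()"
```

```text
t 0.1 tcp [0.1654 0.5242 0.3016] pen [-0.3045  0.4478] rpy [-3.1397e+00 -2.0000e-04  2.8358e+00] w 0.0938 F [-0.2 -0.8 -0.1]
```

>>> carry_out(
  deltas=[
    {"dx":0,"dy":0,"dz":0,"wx":0,"wy":0,"wz":-1,"gripper":170},
    {"dx":0,"dy":0,"dz":0,"wx":0,"wy":0,"wz":-1,"gripper":170},
    {"dx":0,"dy":0,"dz":0,"wx":0,"wy":0,"wz":-1,"gripper":170},
    {"dx":0,"dy":0,"dz":0,"wx":0,"wy":0,"wz":-1,"gripper":170},
    {"dx":0,"dy":0,"dz":0,"wx":0,"wy":0,"wz":-0.97,"gripper":170},
    {"dx":-0.4,"dy":-1,"dz":0,"wx":0,"wy":0,"wz":0,"gripper":170},
    {"dx":-0.4,"dy":-1,"dz":0,"wx":0,"wy":0,"wz":0,"gripper":170},
    {"dx":-0.4,"dy":-1,"dz":0,"wx":0,"wy":0,"wz":0,"gripper":170},
    {"dx":-0.4,"dy":-1,"dz":0,"wx":0,"wy":0,"wz":0,"gripper":170},
    {"dx":-0.4,"dy":-1,"dz":0,"wx":0,"wy":0,"wz":0,"gripper":170},
    {"dx":-0.4,"dy":-1,"dz":0,"wx":0,"wy":0,"wz":0,"gripper":170},
    {"dx":-0.4,"dy":-1,"dz":0,"wx":0,"wy":0,"wz":0,"gripper":170},
    {"dx":-0.4,"dy":-1,"dz":0,"wx":0,"wy":0,"wz":0,"gripper":170},
    {"dx":-0.4,"dy":-1,"dz":0,"wx":0,"wy":0,"wz":0,"gripper":170},
    {"dx":-0.4,"dy":-1,"dz":0,"wx":0,"wy":0,"wz":0,"gripper":170},
  ],
)

```text
time: 1.35
tool_pos: [0.2999, 0.3547, 0.3021]
ee_rot: [-3.141, -0.001, -2.851]
wrist_force: [1.0, 0.7, -0.4]
width: 0.0313
finger_force: 0.0
```

```bash
python3 -c "
from h import *
stat()"
```

```text
t 1.35 tcp [0.2999 0.3547 0.3021] pen [-0.2241  0.247 ] rpy [-3.1412e+00 -9.0000e-04 -2.8509e+00] w 0.0313 F [ 1.   0.7 -0.4]
```

>>> carry_out(
  deltas=[
    {"dx":-0.34,"dy":-0.92,"dz":0,"wx":0,"wy":0,"wz":0,"gripper":170},
    {"dx":-0.34,"dy":-0.92,"dz":0,"wx":0,"wy":0,"wz":0,"gripper":170},
    {"dx":-0.34,"dy":-0.92,"dz":0,"wx":0,"wy":0,"wz":0,"gripper":170},
    {"dx":-0.34,"dy":-0.92,"dz":0,"wx":0,"wy":0,"wz":0,"gripper":170},
    {"dx":-0.34,"dy":-0.92,"dz":0,"wx":0,"wy":0,"wz":0,"gripper":170},
    {"dx":-0.34,"dy":-0.92,"dz":0,"wx":0,"wy":0,"wz":0,"gripper":170},
    {"dx":-0.34,"dy":-0.92,"dz":0.5,"wx":0,"wy":0,"wz":0,"gripper":170},
    {"dx":-0.34,"dy":-0.92,"dz":1,"wx":0,"wy":0,"wz":0,"gripper":170},
    {"dx":-0.34,"dy":-0.92,"dz":1,"wx":0,"wy":0,"wz":0,"gripper":170},
    {"dx":-0.34,"dy":-0.92,"dz":1,"wx":0,"wy":0,"wz":0,"gripper":170},
    {"dx":-0.34,"dy":-0.92,"dz":1,"wx":0,"wy":0,"wz":0,"gripper":170},
    {"dx":-0.34,"dy":-0.92,"dz":1,"wx":0,"wy":0,"wz":0,"gripper":170},
    {"dx":0,"dy":0,"dz":0,"wx":0,"wy":0,"wz":0,"gripper":170},
    {"dx":0,"dy":0,"dz":0,"wx":0,"wy":0,"wz":0,"gripper":170},
  ],
)

```text
time: 2.52
tool_pos: [0.4403, 0.167, 0.1911]
ee_rot: [3.141, -0.004, -2.853]
wrist_force: [0.0, 0.4, -0.0]
width: 0.0315
finger_force: 0.0
```

```bash
python3 -c "
from h import *
stat(); save('wrist','w1.png')"
```

```text
t 2.5167 tcp [0.4403 0.167  0.1911] pen [-0.1433  0.027 ] rpy [ 3.1408 -0.0041 -2.853 ] w 0.0315 F [ 0.   0.4 -0. ]
```

View pics/w1.png

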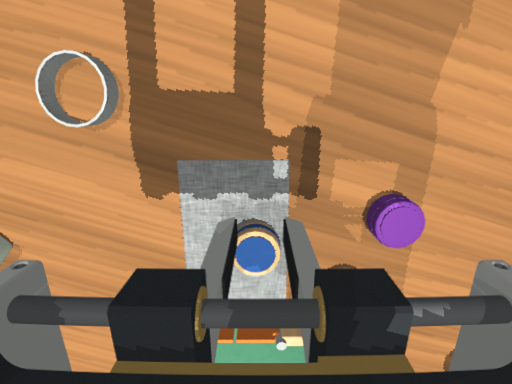

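The wrist view shows the blue puck top at (257,253), ahead of the fingers and roughly in the gap. The purple puck is well off to the right.

```bash
python3 -c "
from h import *
im=cv2.imread('pics/w1.png');h=cv2.cvtColor(im,cv2.COLOR_BGR2HSV);m=cv2.inRange(h,(100,120,60),(120,255,255));m[300:]=0
n,_,s,c=cv2.connectedComponentsWithStats(m);i=1+s[1:,4].argmax();print(c[i],s[i]);p=ray('wrist',*c[i],.026);print(p,pen(p))"
```

```text
[254.88130841 253.86915888] [ 235  237   40   35 1070]
[0.49792748 0.17992756 0.026     ] [-0.08433666  0.02282698]
```

>>> carry_out(
  deltas=[
    {"dx":0,"dy":-0.2,"dz":0.8,"wx":0,"wy":0,"wz":0,"gripper":170},
    {"dx":0,"dy":0,"dz":0.8,"wx":0,"wy":0,"wz":0,"gripper":170},
    {"dx":0,"dy":0,"dz":0.8,"wx":0,"wy":0,"wz":0,"gripper":170},
    {"dx":0,"dy":0,"dz":0.8,"wx":0,"wy":0,"wz":0,"gripper":170},
    {"dx":0,"dy":0,"dz":0.6,"wx":0,"wy":0,"wz":0,"gripper":170},
    {"dx":0,"dy":0,"dz":0.35,"wx":0,"wy":0,"wz":0,"gripper":170},
    {"dx":0,"dy":0,"dz":0,"wx":0,"wy":0,"wz":0,"gripper":170},
    {"dx":0,"dy":0,"dz":0,"wx":0,"wy":0,"wz":0,"gripper":170},
  ],
)

```text
time: 3.23
tool_pos: [0.4424, 0.1645, 0.1107]
ee_rot: [3.141, 0.002, -2.85]
wrist_force: [0.3, -0.4, 0.6]
width: 0.0315
finger_force: 0.0
```

```bash
python3 -c "
from h import *
stat()"
```

```text
t 3.2333 tcp [0.4424 0.1645 0.1107] pen [-0.142  0.024] rpy [ 3.1414e+00  1.5000e-03 -2.8500e+00] w 0.0315 F [ 0.3 -0.4  0.6]
```

>>> carry_out(
  deltas=[
    {"dx":-0.3,"dy":-0.05,"dz":0.2,"wx":0,"wy":0,"wz":0,"gripper":170},
    {"dx":-0.4,"dy":0,"dz":0,"wx":0,"wy":0,"wz":0,"gripper":170},
    {"dx":-0.4,"dy":0,"dz":0,"wx":0,"wy":0,"wz":0,"gripper":170},
    {"dx":-0.3,"dy":0,"dz":0,"wx":0,"wy":0,"wz":0,"gripper":170},
    {"dx":-0.3,"dy":0,"dz":0,"wx":0,"wy":0,"wz":0,"gripper":170},
    {"dx":-0.35,"dy":-0.12,"dz":0,"wx":0,"wy":0,"wz":0,"gripper":170},
    {"dx":-0.35,"dy":-0.12,"dz":0,"wx":0,"wy":0,"wz":0,"gripper":170},
    {"dx":-0.35,"dy":-0.12,"dz":0,"wx":0,"wy":0,"wz":0,"gripper":170},
    {"dx":-0.35,"dy":-0.12,"dz":0,"wx":0,"wy":0,"wz":0,"gripper":170},
    {"dx":-0.35,"dy":-0.12,"dz":0,"wx":0,"wy":0,"wz":0,"gripper":170},
    {"dx":-0.35,"dy":-0.12,"dz":0,"wx":0,"wy":0,"wz":0,"gripper":170},
    {"dx":-0.35,"dy":-0.12,"dz":0,"wx":0,"wy":0,"wz":0,"gripper":170},
    {"dx":-0.2,"dy":-0.12,"dz":0,"wx":0,"wy":0,"wz":0,"gripper":170},
    {"dx":0,"dy":0,"dz":0,"wx":0,"wy":0,"wz":0,"gripper":170},
  ],
)

```text
time: 4.4
tool_pos: [0.5325, 0.1691, 0.1056]
ee_rot: [-3.141, 0.001, -2.851]
wrist_force: [-0.0, -0.8, -0.8]
width: 0.0314
finger_force: 0.0
```

```bash
python3 -c "
from h import *
stat(); save('wrist','w2.png')
im=cv2.imread('pics/w2.png');h=cv2.cvtColor(im,cv2.COLOR_BGR2HSV);m=cv2.inRange(h,(100,120,60),(120,255,255));m[320:]=0
n,_,s,c=cv2.connectedComponentsWithStats(m);i=1+s[1:,4].argmax();print(c[i],s[i]);p=ray('wrist',*c[i],.026);print(p,pen(p))"
```

```text
t 4.4 tcp [0.5325 0.1691 0.1056] pen [-0.0543  0.0026] rpy [-3.1412e+00  1.3000e-03 -2.8515e+00] w 0.0314 F [-0.  -0.8 -0.8]
[259.69259259 277.77916667] [ 230  255   60   44 2160]
[0.55856761 0.17699375 0.026     ] [-0.02706756  0.0026755 ]
```

View pics/w2.png

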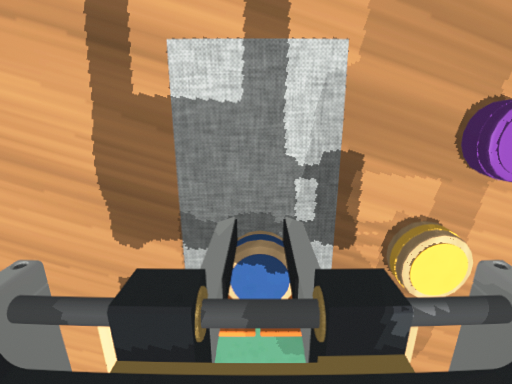

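The puck top at (260,278) is seated between the fingertips and centred on the gateway. I'll push it straight in.

>>> carry_out(
  deltas=[
    {"dx":-0.2,"dy":-0.06,"dz":0,"wx":0,"wy":0,"wz":0,"gripper":170},
    {"dx":-0.35,"dy":-0.06,"dz":0,"wx":0,"wy":0,"wz":0,"gripper":170},
    {"dx":-0.35,"dy":0,"dz":0,"wx":0,"wy":0,"wz":0,"gripper":170},
    {"dx":-0.35,"dy":0,"dz":0,"wx":0,"wy":0,"wz":0,"gripper":170},
    {"dx":-0.35,"dy":0,"dz":0,"wx":0,"wy":0,"wz":0,"gripper":170},
    {"dx":-0.35,"dy":0,"dz":0,"wx":0,"wy":0,"wz":0,"gripper":170},
    {"dx":-0.35,"dy":0,"dz":0,"wx":0,"wy":0,"wz":0,"gripper":170},
    {"dx":-0.35,"dy":0,"dz":0,"wx":0,"wy":0,"wz":0,"gripper":170},
    {"dx":-0.35,"dy":0,"dz":0,"wx":0,"wy":0,"wz":0,"gripper":170},
    {"dx":-0.35,"dy":0,"dz":0,"wx":0,"wy":0,"wz":0,"gripper":170},
    {"dx":-0.35,"dy":0,"dz":0,"wx":0,"wy":0,"wz":0,"gripper":170},
    {"dx":-0.35,"dy":0,"dz":0,"wx":0,"wy":0,"wz":0,"gripper":170},
    {"dx":-0.35,"dy":0,"dz":0,"wx":0,"wy":0,"wz":0,"gripper":170},
    {"dx":-0.35,"dy":0,"dz":0,"wx":0,"wy":0,"wz":0,"gripper":170},
    {"dx":-0.35,"dy":0,"dz":0,"wx":0,"wy":0,"wz":0,"gripper":170},
    {"dx":-0.35,"dy":0,"dz":0,"wx":0,"wy":0,"wz":0,"gripper":170},
    {"dx":-0.3,"dy":0,"dz":0,"wx":0,"wy":0,"wz":0,"gripper":170},
    {"dx":-0.2,"dy":0,"dz":0,"wx":0,"wy":0,"wz":0,"gripper":170},
    {"dx":0,"dy":0,"dz":0,"wx":0,"wy":0,"wz":0,"gripper":170},
    {"dx":0,"dy":0,"dz":0,"wx":0,"wy":0,"wz":0,"gripper":170},
  ],
)

```text
time: 6.12
tool_pos: [0.6465, 0.2013, 0.1059]
ee_rot: [3.142, 0.001, -2.851]
wrist_force: [-0.2, 0.3, -0.5]
width: 0.0313
finger_force: 0.0
```

```bash
python3 -c "
from h import *
stat()"
```

```text
t 6.1167 tcp [0.6465 0.2013 0.1059] pen [0.0642 0.0009] rpy [ 3.1416e+00  1.2000e-03 -2.8509e+00] w 0.0313 F [-0.2  0.3 -0.5]
```

>>> carry_out(
  deltas=[
    {"dx":0.15,"dy":0,"dz":0,"wx":0,"wy":0,"wz":0,"gripper":170},
    {"dx":0,"dy":0,"dz":-0.4,"wx":0,"wy":0,"wz":0,"gripper":170},
    {"dx":0,"dy":0,"dz":-0.5,"wx":0,"wy":0,"wz":0,"gripper":170},
    {"dx":0,"dy":0,"dz":-0.5,"wx":0,"wy":0,"wz":0,"gripper":170},
    {"dx":0,"dy":0,"dz":-0.5,"wx":0,"wy":0,"wz":0,"gripper":170},
    {"dx":0,"dy":0,"dz":-0.8,"wx":0,"wy":0,"wz":0,"gripper":170},
    {"dx":0,"dy":0,"dz":-1,"wx":0,"wy":0,"wz":0,"gripper":170},
    {"dx":0,"dy":0,"dz":-1,"wx":0,"wy":0,"wz":0,"gripper":170},
    {"dx":0,"dy":0,"dz":-1,"wx":0,"wy":0,"wz":0,"gripper":170},
    {"dx":0,"dy":0,"dz":-1,"wx":0,"wy":0,"wz":0,"gripper":170},
    {"dx":0,"dy":0,"dz":-1,"wx":0,"wy":0,"wz":0,"gripper":170},
    {"dx":0,"dy":0,"dz":-1,"wx":0,"wy":0,"wz":0,"gripper":170},
    {"dx":0,"dy":0,"dz":0,"wx":0,"wy":0,"wz":0,"gripper":170},
  ],
)

```text
time: 7.2
tool_pos: [0.6444, 0.2006, 0.2873]
ee_rot: [-3.141, 0.012, -2.851]
wrist_force: [0.4, 1.2, 1.5]
width: 0.0314
finger_force: 0.0
```

```bash
python3 -c "
from h import *
stat(); a=save('side','s2.png'); im=cv2.imread('pics/s2.png'); cv2.imwrite('pics/s2c.png',cv2.resize(im[100:240,180:380],None,fx=3,fy=3,interpolation=2))"
```

```text
t 7.2 tcp [0.6444 0.2006 0.2873] pen [0.0619 0.0008] rpy [-3.1408  0.0117 -2.8509] w 0.0314 F [0.4 1.2 1.5]
```

View pics/s2c.png

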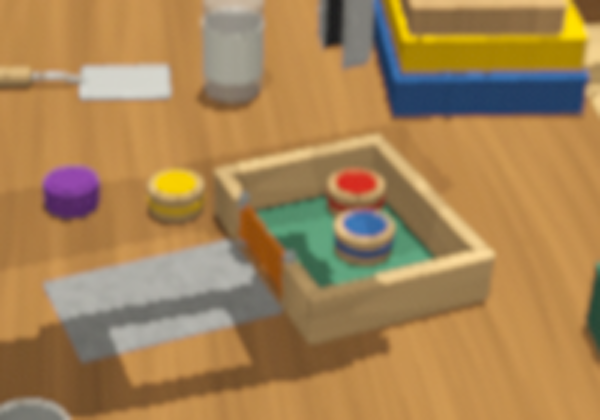

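The side crop shows the blue puck at (365,237) inside the pen, clear of red at (355,190). The orange flaps are shut, and yellow and purple haven't moved. Next is the console.

>>> carry_out(
  deltas=[
    {"dx":0,"dy":0,"dz":0,"wx":0,"wy":0,"wz":1,"gripper":190},
    {"dx":0,"dy":0,"dz":0,"wx":0,"wy":0,"wz":1,"gripper":190},
    {"dx":0,"dy":0,"dz":0,"wx":0,"wy":0,"wz":1,"gripper":190},
    {"dx":0,"dy":0,"dz":0,"wx":0,"wy":0,"wz":1,"gripper":190},
    {"dx":0,"dy":0,"dz":0,"wx":0,"wy":0,"wz":1,"gripper":190},
    {"dx":0,"dy":0,"dz":0,"wx":0,"wy":0,"wz":1,"gripper":190},
    {"dx":0,"dy":0,"dz":0,"wx":0,"wy":0,"wz":0.37,"gripper":190},
    {"dx":-0.5,"dy":-0.9,"dz":0,"wx":0,"wy":0,"wz":0,"gripper":190},
    {"dx":-0.5,"dy":-0.9,"dz":0,"wx":0,"wy":0,"wz":0,"gripper":190},
    {"dx":-0.5,"dy":-0.9,"dz":0,"wx":0,"wy":0,"wz":0,"gripper":190},
    {"dx":-0.5,"dy":-0.9,"dz":0,"wx":0,"wy":0,"wz":0,"gripper":190},
    {"dx":-0.5,"dy":-0.9,"dz":0,"wx":0,"wy":0,"wz":0,"gripper":190},
    {"dx":-0.5,"dy":-0.9,"dz":0,"wx":0,"wy":0,"wz":0,"gripper":190},
    {"dx":-0.5,"dy":-0.9,"dz":0,"wx":0,"wy":0,"wz":0,"gripper":190},
    {"dx":-0.5,"dy":-0.9,"dz":0,"wx":0,"wy":0,"wz":0,"gripper":190},
    {"dx":-0.5,"dy":-0.9,"dz":0,"wx":0,"wy":0,"wz":0,"gripper":190},
    {"dx":-0.5,"dy":-0.9,"dz":0,"wx":0,"wy":0,"wz":0,"gripper":190},
    {"dx":-0.5,"dy":-0.9,"dz":0,"wx":0,"wy":0,"wz":0,"gripper":190},
    {"dx":0,"dy":0,"dz":0,"wx":0,"wy":0,"wz":0,"gripper":190},
  ],
)

```text
time: 8.83
tool_pos: [0.6501, -0.0297, 0.2778]
ee_rot: [-3.139, -0.002, 2.663]
wrist_force: [-0.3, 0.4, -1.0]
width: 0.0242
finger_force: 0.0
```

```bash
cat >> h.py <<'E'
C=np.array([.6092,-.1798]);B=np.radians(152.87);U=np.array([np.cos(B),np.sin(B)]);V=np.array([U[1],-U[0]])
def con(): p=stat()["tool_pos"][:2]-C; print("along blue",(p@U).round(4),"tool-y lateral",(p@V).round(4),"yaw want",B)
E
python3 -c "
from h import *
con()"
```

```text
t 8.8333 tcp [ 0.6501 -0.0297  0.2778] pen [ 0.0016 -0.2216] rpy [-3.1390e+00 -1.6000e-03  2.6633e+00] w 0.0242 F [-0.3  0.4 -1. ]
along blue 0.032 tool-y lateral 0.1522 yaw want 2.6680848275237317
```

>>> carry_out(
  deltas=[
    {"dx":-0.41,"dy":-0.84,"dz":0,"wx":0,"wy":0,"wz":-0.04,"gripper":190},
    {"dx":-0.41,"dy":-0.84,"dz":0,"wx":0,"wy":0,"wz":0,"gripper":190},
    {"dx":-0.41,"dy":-0.84,"dz":0,"wx":0,"wy":0,"wz":0,"gripper":190},
    {"dx":-0.41,"dy":-0.84,"dz":0,"wx":0,"wy":0,"wz":0,"gripper":190},
    {"dx":-0.41,"dy":-0.84,"dz":0,"wx":0,"wy":0,"wz":0,"gripper":190},
    {"dx":-0.41,"dy":-0.84,"dz":0,"wx":0,"wy":0,"wz":0,"gripper":190},
    {"dx":-0.41,"dy":-0.84,"dz":0,"wx":0,"wy":0,"wz":0,"gripper":190},
    {"dx":-0.41,"dy":-0.84,"dz":0,"wx":0,"wy":0,"wz":0,"gripper":190},
    {"dx":-0.41,"dy":-0.84,"dz":0,"wx":0,"wy":0,"wz":0,"gripper":190},
    {"dx":0,"dy":0,"dz":0,"wx":0,"wy":0,"wz":0,"gripper":190},
    {"dx":0,"dy":0,"dz":0,"wx":0,"wy":0,"wz":0,"gripper":190},
  ],
)

```text
time: 9.75
tool_pos: [0.6479, -0.194, 0.2784]
ee_rot: [3.141, -0.002, 2.672]
wrist_force: [-0.6, 0.5, 0.1]
width: 0.0239
finger_force: 0.0
```

```bash
python3 -c "
from h import *
con(); save('wrist','w3.png')"
```

```text
t 9.75 tcp [ 0.6479 -0.194   0.2784] pen [-0.0476 -0.3783] rpy [ 3.1408e+00 -2.3000e-03  2.6717e+00] w 0.0239 F [-0.6  0.5  0.1]
along blue -0.0409 tool-y lateral 0.005 yaw want 2.6680848275237317
```

View pics/w3.png

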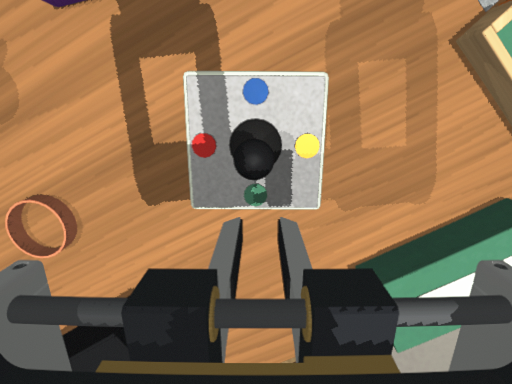

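The wrist view shows the blue mark straight ahead at (256,91), green behind at (256,194), and the ball at (254,159). The fingers are behind the ball on the green side, and the gap sits slightly right of it.

```bash
python3 -c "
from h import *
q={'blue':(256,91,.043),'green':(255.5,194,.043),'red':(203.5,145,.043),'yel':(307,146,.043),'ball':(254,159.5,.13)}
r={k:ray('wrist',*v)[:2] for k,v in q.items()}
for k,v in r.items(): print(k,v.round(4),((v-C)@U).round(4),((v-C)@V).round(4))
d=r['blue']-r['green'];print(np.degrees(np.arctan2(d[1],d[0])),np.linalg.norm(d))
d=r['red']-r['yel'];print(np.degrees(np.arctan2(d[1],d[0]))-90+360)"
```

```text
blue [ 0.5597 -0.1522] 0.0566 0.002
green [ 0.6619 -0.205 ] -0.0584 0.0016
red [ 0.5844 -0.2309] -0.0012 -0.0568
yel [ 0.6379 -0.1279] -0.0018 0.0593
ball [ 0.6115 -0.1793] -0.0018 0.0016
152.65000953116777 0.11503160978807213
152.57698176395863
```

>>> carry_out(
  deltas=[
    {"dx":0,"dy":-0.2,"dz":0.6,"wx":0,"wy":0,"wz":0.05,"gripper":190},
    {"dx":0,"dy":0,"dz":0.8,"wx":0,"wy":0,"wz":0,"gripper":190},
    {"dx":0,"dy":0,"dz":0.8,"wx":0,"wy":0,"wz":0,"gripper":190},
    {"dx":0,"dy":0,"dz":0.8,"wx":0,"wy":0,"wz":0,"gripper":190},
    {"dx":0,"dy":0,"dz":0.6,"wx":0,"wy":0,"wz":0,"gripper":190},
    {"dx":0,"dy":0,"dz":0.2,"wx":0,"wy":0,"wz":0,"gripper":190},
    {"dx":0,"dy":0,"dz":0,"wx":0,"wy":0,"wz":0,"gripper":190},
    {"dx":0,"dy":0,"dz":0,"wx":0,"wy":0,"wz":0,"gripper":190},
  ],
)

```text
time: 10.47
tool_pos: [0.6464, -0.1974, 0.2039]
ee_rot: [3.141, 0.0, 2.667]
wrist_force: [-0.2, -1.1, 0.7]
width: 0.0234
finger_force: 0.0
```

```bash
python3 -c "
from h import *
con()"
```

```text
t 10.4667 tcp [ 0.6464 -0.1974  0.2039] pen [-0.05   -0.3812] rpy [3.1414e+00 2.0000e-04 2.6671e+00] w 0.0234 F [-0.2 -1.1  0.7]
along blue -0.0411 tool-y lateral 0.0013 yaw want 2.6680848275237317
```

>>> carry_out(
  deltas=[
    {"dx":0.25,"dy":0,"dz":0.1,"wx":0,"wy":0,"wz":0,"gripper":190},
    {"dx":0.25,"dy":0,"dz":0,"wx":0,"wy":0,"wz":0,"gripper":190},
    {"dx":0.25,"dy":0,"dz":0,"wx":0,"wy":0,"wz":0,"gripper":190},
    {"dx":0.25,"dy":0,"dz":0,"wx":0,"wy":0,"wz":0,"gripper":190},
    {"dx":0.25,"dy":0,"dz":0,"wx":0,"wy":0,"wz":0,"gripper":190},
    {"dx":0.25,"dy":0,"dz":0,"wx":0,"wy":0,"wz":0,"gripper":190},
    {"dx":0.25,"dy":0,"dz":0,"wx":0,"wy":0,"wz":0,"gripper":190},
    {"dx":0.25,"dy":0,"dz":0,"wx":0,"wy":0,"wz":0,"gripper":190},
    {"dx":0.25,"dy":0,"dz":0,"wx":0,"wy":0,"wz":0,"gripper":190},
    {"dx":0.25,"dy":0,"dz":0,"wx":0,"wy":0,"wz":0,"gripper":190},
    {"dx":0.25,"dy":0,"dz":0,"wx":0,"wy":0,"wz":0,"gripper":190},
    {"dx":0.25,"dy":0,"dz":0,"wx":0,"wy":0,"wz":0,"gripper":190},
  ],
)

```text
time: 11.47
tool_pos: [0.5928, -0.1705, 0.2006]
ee_rot: [-3.141, 0.001, 2.666]
wrist_force: [5.4, -2.7, -6.0]
width: 0.0236
finger_force: 4.4
```

```bash
python3 -c "
from h import *
con()"
```

```text
t 11.4667 tcp [ 0.5928 -0.1705  0.2006] pen [-0.0937 -0.3401] rpy [-3.1414e+00  7.0000e-04  2.6665e+00] w 0.0236 F [ 5.4 -2.7 -6. ]
along blue 0.0189 tool-y lateral 0.0008 yaw want 2.6680848275237317
```

>>> carry_out(
  deltas=[
    {"dx":0.15,"dy":0,"dz":0,"wx":0,"wy":0,"wz":0,"gripper":190},
    {"dx":0.1,"dy":0,"dz":0,"wx":0,"wy":0,"wz":0,"gripper":190},
    {"dx":0,"dy":0,"dz":0,"wx":0,"wy":0,"wz":0,"gripper":190},
  ],
)

```text
time: 11.72
tool_pos: [0.5886, -0.1684, 0.2005]
ee_rot: [-3.141, 0.001, 2.666]
wrist_force: [6.3, -2.7, -6.2]
width: 0.024
finger_force: 5.3
```

```bash
python3 -c "
from h import *
con(); a=save('side','s3.png'); im=cv2.imread('pics/s3.png'); cv2.imwrite('pics/s3c.png',cv2.resize(im[200:350,220:380],None,fx=4,fy=4,interpolation=2)[:600])"
```

```text
t 11.7167 tcp [ 0.5886 -0.1684  0.2005] pen [-0.0971 -0.3368] rpy [-3.1414e+00  1.4000e-03  2.6665e+00] w 0.024 F [ 6.3 -2.7 -6.2]
along blue 0.0236 tool-y lateral 0.0008 yaw want 2.6680848275237317
```

View pics/s3c.png

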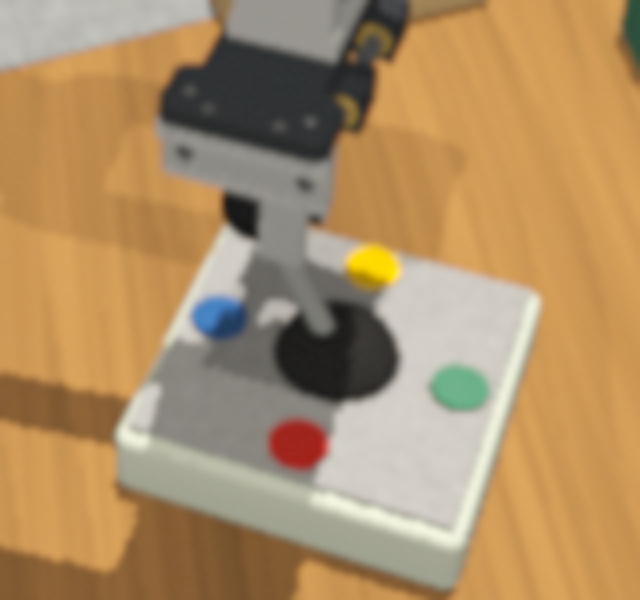

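The side crop shows the rod leaning towards the blue mark at (220,317), with the ball at (245,212). The force is still at spring level, so I'll press on gently to the stop.

>>> carry_out(
  deltas=[
    {"dx":0.1,"dy":0,"dz":0,"wx":0,"wy":0,"wz":0,"gripper":190},
    {"dx":0,"dy":0,"dz":0,"wx":0,"wy":0,"wz":0,"gripper":190},
  ],
)

```text
time: 11.93
tool_pos: [0.5875, -0.1679, 0.2005]
ee_rot: [-3.141, 0.003, 2.666]
wrist_force: [8.2, -4.8, -8.0]
width: 0.0244
finger_force: 6.2
```

>>> carry_out(
  deltas=[
    {"dx":0.1,"dy":0,"dz":0,"wx":0,"wy":0,"wz":0,"gripper":190},
    {"dx":0,"dy":0,"dz":0,"wx":0,"wy":0,"wz":0,"gripper":190},
  ],
)

```text
time: 12.1
tool_pos: [0.5866, -0.1675, 0.2006]
ee_rot: [-3.141, 0.007, 2.666]
wrist_force: [11.2, -5.3, -9.6]
width: 0.0244
finger_force: 7.7
```

```bash
python3 -c "
from h import *
con()"
```

```text
t 12.1 tcp [ 0.5866 -0.1675  0.2006] pen [-0.0988 -0.3354] rpy [-3.1414  0.0065  2.6662] w 0.0244 F [11.2 -5.3 -9.6]
along blue 0.0258 tool-y lateral 0.0006 yaw want 2.6680848275237317
```

It's at the stop: the force is rising while motion lags. A touch more, then hold for about 3 s.

>>> carry_out(
  deltas=[
    {"dx":0.1,"dy":0,"dz":0,"wx":0,"wy":0,"wz":0,"gripper":190},
    {"dx":0,"dy":0,"dz":0,"wx":0,"wy":0,"wz":0,"gripper":190},
    {"dx":0,"dy":0,"dz":0,"wx":0,"wy":0,"wz":0,"gripper":190},
    {"dx":0,"dy":0,"dz":0,"wx":0,"wy":0,"wz":0,"gripper":190},
    {"dx":0,"dy":0,"dz":0,"wx":0,"wy":0,"wz":0,"gripper":190},
    {"dx":0,"dy":0,"dz":0,"wx":0,"wy":0,"wz":0,"gripper":190},
    {"dx":0,"dy":0,"dz":0,"wx":0,"wy":0,"wz":0,"gripper":190},
    {"dx":0,"dy":0,"dz":0,"wx":0,"wy":0,"wz":0,"gripper":190},
    {"dx":0,"dy":0,"dz":0,"wx":0,"wy":0,"wz":0,"gripper":190},
    {"dx":0,"dy":0,"dz":0,"wx":0,"wy":0,"wz":0,"gripper":190},
    {"dx":0,"dy":0,"dz":0,"wx":0,"wy":0,"wz":0,"gripper":190},
    {"dx":0,"dy":0,"dz":0,"wx":0,"wy":0,"wz":0,"gripper":190},
    {"dx":0,"dy":0,"dz":0,"wx":0,"wy":0,"wz":0,"gripper":190},
    {"dx":0,"dy":0,"dz":0,"wx":0,"wy":0,"wz":0,"gripper":190},
    {"dx":0,"dy":0,"dz":0,"wx":0,"wy":0,"wz":0,"gripper":190},
    {"dx":0,"dy":0,"dz":0,"wx":0,"wy":0,"wz":0,"gripper":190},
    {"dx":0,"dy":0,"dz":0,"wx":0,"wy":0,"wz":0,"gripper":190},
    {"dx":0,"dy":0,"dz":0,"wx":0,"wy":0,"wz":0,"gripper":190},
    {"dx":0,"dy":0,"dz":0,"wx":0,"wy":0,"wz":0,"gripper":190},
    {"dx":0,"dy":0,"dz":0,"wx":0,"wy":0,"wz":0,"gripper":190},
  ],
)

```text
time: 13.77
tool_pos: [0.5857, -0.1672, 0.2005]
ee_rot: [-3.141, 0.009, 2.666]
wrist_force: [13.1, -6.2, -11.3]
width: 0.0242
finger_force: 9.8
```

>>> carry_out(
  deltas=[
    {"dx":0,"dy":0,"dz":0,"wx":0,"wy":0,"wz":0,"gripper":190},
    {"dx":0,"dy":0,"dz":0,"wx":0,"wy":0,"wz":0,"gripper":190},
    {"dx":0,"dy":0,"dz":0,"wx":0,"wy":0,"wz":0,"gripper":190},
    {"dx":0,"dy":0,"dz":0,"wx":0,"wy":0,"wz":0,"gripper":190},
    {"dx":0,"dy":0,"dz":0,"wx":0,"wy":0,"wz":0,"gripper":190},
    {"dx":0,"dy":0,"dz":0,"wx":0,"wy":0,"wz":0,"gripper":190},
    {"dx":0,"dy":0,"dz":0,"wx":0,"wy":0,"wz":0,"gripper":190},
    {"dx":0,"dy":0,"dz":0,"wx":0,"wy":0,"wz":0,"gripper":190},
    {"dx":0,"dy":0,"dz":0,"wx":0,"wy":0,"wz":0,"gripper":190},
    {"dx":0,"dy":0,"dz":0,"wx":0,"wy":0,"wz":0,"gripper":190},
    {"dx":0,"dy":0,"dz":0,"wx":0,"wy":0,"wz":0,"gripper":190},
    {"dx":0,"dy":0,"dz":0,"wx":0,"wy":0,"wz":0,"gripper":190},
    {"dx":0,"dy":0,"dz":0,"wx":0,"wy":0,"wz":0,"gripper":190},
    {"dx":0,"dy":0,"dz":0,"wx":0,"wy":0,"wz":0,"gripper":190},
    {"dx":0,"dy":0,"dz":0,"wx":0,"wy":0,"wz":0,"gripper":190},
    {"dx":0,"dy":0,"dz":0,"wx":0,"wy":0,"wz":0,"gripper":190},
  ],
)

```text
time: 15.1
tool_pos: [0.5857, -0.1672, 0.2005]
ee_rot: [-3.141, 0.009, 2.666]
wrist_force: [13.2, -7.2, -10.5]
width: 0.0244
finger_force: 9.8
```

>>> carry_out(
  deltas=[
    {"dx":-0.2,"dy":0,"dz":0,"wx":0,"wy":0,"wz":0,"gripper":190},
    {"dx":-0.25,"dy":0,"dz":0,"wx":0,"wy":0,"wz":0,"gripper":190},
    {"dx":-0.25,"dy":0,"dz":0,"wx":0,"wy":0,"wz":0,"gripper":190},
    {"dx":-0.25,"dy":0,"dz":0,"wx":0,"wy":0,"wz":0,"gripper":190},
    {"dx":-0.25,"dy":0,"dz":0,"wx":0,"wy":0,"wz":0,"gripper":190},
    {"dx":-0.25,"dy":0,"dz":0,"wx":0,"wy":0,"wz":0,"gripper":190},
    {"dx":-0.25,"dy":0,"dz":0,"wx":0,"wy":0,"wz":0,"gripper":190},
    {"dx":-0.25,"dy":0,"dz":0,"wx":0,"wy":0,"wz":0,"gripper":190},
    {"dx":-0.25,"dy":0,"dz":0,"wx":0,"wy":0,"wz":0,"gripper":190},
    {"dx":-0.25,"dy":0,"dz":0,"wx":0,"wy":0,"wz":0,"gripper":190},
    {"dx":-0.25,"dy":0,"dz":0,"wx":0,"wy":0,"wz":0,"gripper":190},
    {"dx":-0.3,"dy":0,"dz":0,"wx":0,"wy":0,"wz":0,"gripper":190},
    {"dx":-0.5,"dy":0,"dz":0,"wx":0,"wy":0,"wz":0,"gripper":190},
    {"dx":-0.5,"dy":0,"dz":0,"wx":0,"wy":0,"wz":0,"gripper":190},
    {"dx":0,"dy":0,"dz":-0.5,"wx":0,"wy":0,"wz":0,"gripper":190},
    {"dx":0,"dy":0,"dz":-1,"wx":0,"wy":0,"wz":0,"gripper":190},
    {"dx":0,"dy":0,"dz":-1,"wx":0,"wy":0,"wz":0,"gripper":190},
    {"dx":0,"dy":0,"dz":-1,"wx":0,"wy":0,"wz":0,"gripper":190},
    {"dx":0,"dy":0,"dz":-1,"wx":0,"wy":0,"wz":0,"gripper":190},
    {"dx":0,"dy":0,"dz":0,"wx":0,"wy":0,"wz":0,"gripper":190},
  ],
)

```text
time: 16.77
tool_pos: [0.6551, -0.2022, 0.2983]
ee_rot: [3.141, 0.009, 2.667]
wrist_force: [-0.2, 0.2, 0.2]
width: 0.0238
finger_force: 0.0
```

```bash
python3 -c "
from h import *
con(); a=save('side','s4.png')"
```

```text
t 16.7667 tcp [ 0.6551 -0.2022  0.2983] pen [-0.043  -0.3883] rpy [3.1406 0.0095 2.6667] w 0.0238 F [-0.2  0.2  0.2]
along blue -0.0511 tool-y lateral 0.001 yaw want 2.6680848275237317
```

View pics/s4.png

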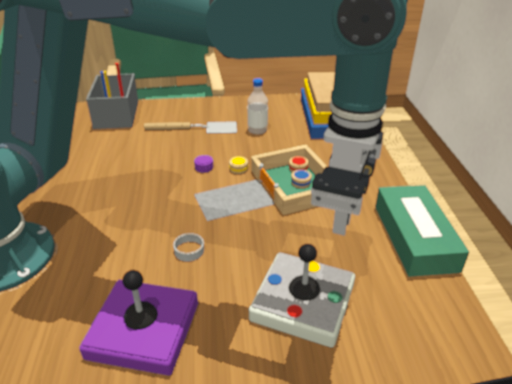

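The stick is upright again with its ball at (307,253), as at the start. The blue puck is in the pen at (302,177), the flaps are shut, and nothing else has moved.

```bash
python3 -c "
from bench import robot
print(robot.close_job())"
```

```text
the job is handed in; nothing more can be done
None
```

The job is handed in: the blue puck is in the pen with the flaps shut behind it, the joystick was held at its stop towards blue for about 3 s and has sprung back upright, and the other pucks and the cutter are where they were.

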